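# Tip the spent cell out of a split dish

### The job

The white two-section dish on the cork mat holds one spent red battery cell and one fresh green one. Pick the dish up by its handle, turn and tip it over the yellow tub so that only the red cell rolls out into the tub, then set the dish back down level on the mat where it stood, with the green cell still in it, and let go.

Things in the scene. Friction and masses are not known exactly. Their poses are not given: they have to be found in the camera images.
- dish_grip (a point): Centre of the black handle on the white split dish, 62 mm above the dish's underside; axes as the dish's, z up. The handle is a block on the middle wall, 20 mm thick (x), 70 mm long (y), 40 mm tall, its top 82 mm above the underside: grip it from above across the 20 mm. Dish about 340 g with both cells, standing on a fixed cork mat 3 mm thick, 220 x 160 mm.
- dish: White dish, 151 mm long (x), 85 wide (y); origin under its middle. A wall at x=0 parts it into equal sections at +x and -x, one cell in each, varying. Floor 3 mm thick, flat to x=45 mm, then a 25 degree ramp up to the open end (x=75, 17 mm high, no end wall). A cell rolls out over an end tipped 45 to 60 degrees down, stays in below 20; in the raised section the middle wall holds it.
- red (a point): Centre of the spent cell: a red cylinder with a black band near one end, 26 mm across and 65 mm long, 90 g, lying with its axis (its y) along the dish's y on the floor of one section, 27 mm from the dish's middle. Rolls freely.
- green (a point): Centre of the fresh cell: the same as the red one but green, lying in the other section.
- yellow_tub: Yellow open-topped tub, fixed to the table, 240 mm (x) by 200 mm (y) outside, 70 mm high, walls and floor about 4 mm. Origin at the centre of its underside, z up. An identical blue tub stands on the other side of the dish; which side is which varies.
Not all that is in view belongs to the job. Of the things shaped like the part that bears red, the red one is meant.

How it is judged:
On the way, in this order (a step that is already met when the one before it is completed fails the run):
1. the dish is carried to the yellow tub and tipped over it (angle between dish_grip's own z axis and vertical above 0.35 rad and horizontal distance between dish_grip and yellow_tub below 0.2 m).
2. the red cell is in the yellow tub and the green one still in the dish (x of red in the frame of yellow_tub between -0.118 and 0.118 m and y of red in the frame of yellow_tub between -0.098 and 0.098 m and z of red in the frame of yellow_tub below 0.065 m and distance between green and dish_grip below 0.095 m and z of green in the frame of dish_grip between -0.062 and -0.018 m), for 0.1 s.
At the end, for the whole second after the job is handed in: The red cell lies inside the yellow tub; the green cell lies in the dish; the dish stands level (within 6 degrees) on the mat, its handle within 60 mm of where it started; all at rest (all of step 2 and angle between dish_grip's own z axis and vertical below 0.1 rad and distance of dish_grip from where it was at the start of the episode below 0.06 m and height (world z) of dish_grip below 0.075 m and linear speed of dish below 0.03 m/s and linear speed of each of red_cell, green_cell below 0.1 m/s); the robot touches nothing.
It fails at once if the green cell falls out of the dish (distance between green and dish_grip above 0.13 m).
It also fails if it takes over 72 s, if anything falls off the work surface, if the arm or the gripper's body presses on something with over 40 N, if the wrist force passes 120 N, or if a joint passes its speed limit or range.

### The arm

A 6-joint arm with a two-finger parallel gripper is mounted at the origin on the work surface. World frame = base frame: x ahead of the robot, y to its left, z up, the work surface at z = 0. Lengths are in m, angles in rad, forces in N, time in s.
With the tool pointing down it reaches from about 0.275 to 0.875 m from the base axis. Payload 12.5 kg.
Tool frame: the origin (TCP) lies at the very end of the fingers, on their centre line; the grasp point (between the pads) lies 19 mm behind it; x points along the fingers, z is the direction in which the jaws open and shut, and the axes are right-handed (so a half turn about x gives the same grasp; the last joint's range is limited). The gripper opens to 85 mm and grips with 20 to 120 N. Pads are 22 mm wide; open, the fingers measure 114 mm over their backs; the gripper's body (76 mm by 85 mm) begins 54 mm behind the grasp point. The pads swing forward as they close: fully open they stand 13 mm farther back than shut.
Start: joints at [1.109, 0.351, 1.652, -0, 1.139, -0.085], TCP at [0.202, 0.511, 0.231] pointing down, gripper open.
Joint ranges: [-2.75, 2.75], [-0.79, 2.1], [0.01, 2.65], [-1.57, 4.71], [0.07, 3.14], [-2.87, 2.87]. Speed limits (rad/s): [2.22, 2.22, 2.79, 3.14, 3.14, 3.14].

### API

Orientations are given as [roll, pitch, yaw] about the fixed x, y, z axes, in that order (R = Rz(yaw) Ry(pitch) Rx(roll)).
In Python, from cell import sense, vision, ticket gives the robot as it stands.
- The arm moves only by the tool move_arm, never from a script. Its arguments are lists of equal length, an entry for each row: "fingers": the opening, from 0 (shut) to 1 (fully open); "offset": the shift along the tool's x, y, z in mm, a list of three; "roll": the turn about the tool's x in rad. In form: {"fingers": [fingers, ...], "offset": [[x, y, z], ...], "roll": [roll, ...]}. A call has exactly 5 rows; each row is the pose to reach, as a shift and turn from the pose commanded when the call began, along the tool's axes at that moment; what a row does not reach only later rows make up. A row lasts 1/10 s, in which the tool goes at most 50 mm and 8.59 degrees, less where a joint would pass 70% of its speed; a pose out of reach is approached as far as the arm can. A call with a gripper value outside its range is refused whole. The fingers move at their own pace and stop on an object; "grip_force" is the grip in N (left out, the last holds). Time passes only in rows, so rows that repeat a pose let the fingers close, or fill a call up. It gives the time, the measured TCP pose, the force and the opening at its end, in the units of the state.
- sense(): the state, without advancing time (a new reading comes with each control period).
- vision.read_camera(name): name is "side" or "top"; returns the picture (420x560x3 uint8, red, green, blue); there is no depth.
- vision.get_calibration(name): a dict with "mtx" (3x3 intrinsics, pixels), "R" (3x3) and "t" (3): a world point X has camera coordinates R X + t. Camera axes: x right, y down, z forward; pixel columns grow to the right and rows downward; lengths in m; the calibration is good to about 2 mm. A picture is of the moment at which its call begins. get_calibration takes no time and is no camera call.
- ticket.job_done(): hands the job in, once; it reports no verdict.
The state is a dict: "time_s": time; "joint_positions": joint angles; "dq": joint speeds; "joint_torque": joint torques, N m; "ee_pos": TCP position; "ee_rot": TCP orientation; "force": force on the tool from outside, world axes, zero at the start; "wrist_torque": the same for the moment, N m; "finger_gap": finger opening in m.
Only numpy, scipy, OpenCV 4.12 (cv2) and the standard library are available. Lean on these libraries where they do the work, as an engineer would, in place of code of your own. Each camera call takes 0.05 s, during which the arm holds its last target.

## Working session

There is one attempt and no reset: what is moved stays moved. The work goes in short steps, Python scripts to look and compute and a tool call to move; the robot and the scene stay as the last step left them, time stands still between calls to the robot, and variables do not carry over. Pictures are saved under pics/ and viewed, and the job is handed in when it is done.

Besides the shell and the picture viewer there is one more tool, called after "Call:" as name(argument=value, ...) on one line, values as JSON. move_arm: Moves the arm, as the interface text tells. Its arguments: {"type":"object","properties":{"fingers":{"type":"array","items":{"type":"number"}},"offset":{"type":"array","items":{"type":"array","items":{"type":"number"}}},"roll":{"type":"array","items":{"type":"number"}},"grip_force":{"type":"number"}},"required":["fingers","offset","roll"]}

```bash
ls; mkdir -p pics; python3 - <<'E'
from cell import sense, vision, ticket
import cv2
s=sense(); print(s)
for n in ("side","top"):
    im=vision.read_camera(n); cv2.imwrite(f"pics/{n}0.png",im[:,:,::-1])
    c=vision.get_calibration(n); print(n,c)
E
```

```text
pics
{'time_s': 0.0, 'joint_positions': array([ 1.10940354e+00,  3.51242337e-01,  1.65243860e+00, -3.96014827e-05,
        1.13909621e+00, -8.45609984e-02]), 'dq': array([ 6.24332269e-04,  1.98308236e-04, -7.39431378e-04,  9.80190730e-04,
        1.14268941e-04,  8.53755737e-05]), 'joint_torque': array([ 8.54211976e-05, -5.06133699e+01, -2.91398120e+01, -1.45432336e-04,
        4.71164851e-03, -2.65295199e-06]), 'ee_pos': array([0.20220131, 0.51111964, 0.23074957]), 'ee_rot': array([ 3.08737187,  1.56961129, -2.0018323 ]), 'force': array([ 0.50212182,  0.49767501, -0.12318706]), 'wrist_torque': array([ 0.00262058,  0.03661347, -0.02787782]), 'finger_gap': 0.08534415796456894}
side {'mtx': array([[409.82628334,   0.        , 283.22062945],
       [  0.        , 409.82628334, 215.3566491 ],
       [  0.        ,   0.        ,   1.        ]]), 'R': array([[-0.99021627, -0.13923885,  0.00918096],
       [-0.11126173,  0.74811931, -0.65416995],
       [ 0.08421742, -0.64879122, -0.75629187]]), 't': array([0.47357603, 0.09544369, 0.75644278])}
top {'mtx': array([[481.18775284,   0.        , 281.02356342],
       [  0.        , 481.18775284, 214.93990637],
       [  0.        ,   0.        ,   1.        ]]), 'R': array([[-0.12666718, -0.99194412, -0.00151174],
       [-0.97150518,  0.12436471, -0.20176993],
       [ 0.20033251, -0.02408897, -0.97943178]]), 't': array([0.05337461, 0.49050284, 0.86842519])}
```

View pics/side0.png

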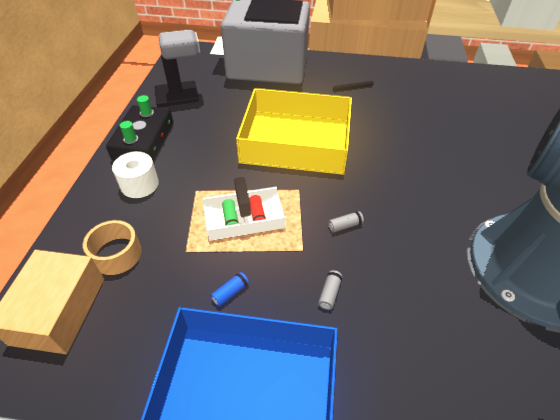

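View pics/top0.png

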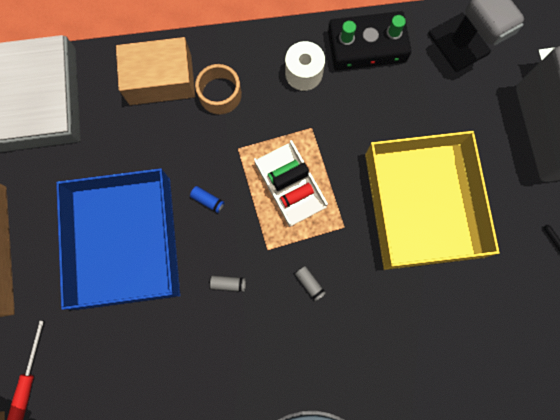

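Side view: the dish is on the mat at about (245,212), with red at (257,208), green at (230,212) and the handle at (242,197). The yellow tub is at (297,130). Top view: red (297,195), green (285,172), handle (291,177), and yellow at (432,200) on the −y side. Next I'll measure.

```bash
cat > h.py <<'E'
import cv2, numpy as np
from cell import sense, vision
def ray(n,uv,z):
    c=vision.get_calibration(n); d=c["R"].T@np.linalg.inv(c["mtx"])@np.array([uv[0],uv[1],1.]); o=-c["R"].T@c["t"]
    return o+d*(z-o[2])/d[2]
def proj(n,X):
    c=vision.get_calibration(n); p=c["mtx"]@(c["R"]@np.array(X)+c["t"]); return p[:2]/p[2]
def tri(a,b):
    A=[];B=[]
    for n,uv in (("side",a),("top",b)):
        c=vision.get_calibration(n); d=c["R"].T@np.linalg.inv(c["mtx"])@np.array([uv[0],uv[1],1.]); d/=np.linalg.norm(d); o=-c["R"].T@c["t"]
        P=np.eye(3)-np.outer(d,d); A.append(P);B.append(P@o)
    return np.linalg.lstsq(np.vstack(A),np.hstack(B),rcond=None)[0]
E
python3 - <<'E'
from h import *
np.set_printoptions(precision=4,suppress=True)
rois={"side":(180,170,310,255),"top":(235,125,350,250)}
res={}
for n in ("side","top"):
    im=cv2.imread(f"pics/{n}0.png"); hsv=cv2.cvtColor(im,cv2.COLOR_BGR2HSV); H,S,V=cv2.split(hsv)
    x0,y0,x1,y1=rois[n]; roi=np.zeros(H.shape,bool); roi[y0:y1,x0:x1]=1
    m={"red":((H<6)|(H>174))&(S>180)&(V>80),"green":(H>50)&(H<75)&(S>150)&(V>50),"white":(S<60)&(V>120),"black":(V<50),"cork":(H>6)&(H<24)&(S>90)&(V>90)}
    for k,mm in m.items():
        mm=(mm&roi).astype(np.uint8); 
        cn=max(cv2.findContours(mm,cv2.RETR_EXTERNAL,cv2.CHAIN_APPROX_NONE)[0],key=cv2.contourArea)
        M=cv2.moments(cn); c=(M["m10"]/M["m00"],M["m01"]/M["m00"]); r=cv2.minAreaRect(cn)
        print(n,k,M["m00"],np.array(c),r, cv2.boxPoints(r).round(0).tolist()); res[n,k]=c
    y=((H>22)&(H<33)&(S>180)&(V>80)).astype(np.uint8); cn=max(cv2.findContours(y,cv2.RETR_EXTERNAL,cv2.CHAIN_APPROX_NONE)[0],key=cv2.contourArea)
    print("yellow",cv2.boundingRect(cn),cv2.approxPolyDP(cv2.convexHull(cn),5,True)[:,0].tolist())
    cv2.imwrite(f"pics/{n}0z.png",cv2.resize(im[y0-5:y1+5,x0-5:x1+5],None,fx=4,fy=4,interpolation=cv2.INTER_CUBIC))
for k in ("red","green","black"): print(k,tri(res["side",k],res["top",k]))
E
```

```text
side red 184.5 [255.8762 205.5556] ((255.58824157714844, 205.35296630859375), (20.372989654541016, 11.156637191772461), 75.96376037597656) [[248.0, 197.0], [259.0, 194.0], [263.0, 214.0], [253.0, 217.0]]Traceback (most recent call last):
  File "<stdin>", line 11, in <module>
ValueError: max() iterable argument is empty
```

```bash
python3 - <<'E'
import cv2
for n in("side","top"):
  i=cv2.imread(f"pics/{n}0z.png");print(i.shape)
E
```

```text
[ WARN:0@0.014] global loadsave.cpp:275 findDecoder imread_('pics/side0z.png'): can't open/read file: check file path/integrity
Traceback (most recent call last):
AttributeError: 'NoneType' object has no attribute 'shape'
```

```bash
python3 - <<'E'
from h import *
np.set_printoptions(precision=4,suppress=True)
rois={"side":(180,170,310,255),"top":(235,125,350,250)}
res={}
for n in ("side","top"):
    im=cv2.imread(f"pics/{n}0.png"); hsv=cv2.cvtColor(im,cv2.COLOR_BGR2HSV); H,S,V=cv2.split(hsv)
    x0,y0,x1,y1=rois[n]; roi=np.zeros(H.shape,bool); roi[y0:y1,x0:x1]=1
    b=im[:,:,0].astype(int);g=im[:,:,1].astype(int);r_=im[:,:,2].astype(int)
    m={"red":((H<6)|(H>174))&(S>180)&(V>80),"green":(g>1.5*r_)&(g>1.4*b)&(V>50),"white":(S<60)&(V>120),"black":(V<50),"cork":(H>6)&(H<24)&(S>90)&(V>90)}
    for k,mm in m.items():
        mm=(mm&roi).astype(np.uint8); 
        cn=max(cv2.findContours(mm,cv2.RETR_EXTERNAL,cv2.CHAIN_APPROX_NONE)[0],key=cv2.contourArea)
        M=cv2.moments(cn); c=(M["m10"]/M["m00"],M["m01"]/M["m00"]); r=cv2.minAreaRect(cn)
        print(n,k,M["m00"],np.array(c), cv2.boxPoints(r).round(0).tolist()); res[n,k]=c
    y=((H>22)&(H<33)&(S>180)&(V>80)).astype(np.uint8); cn=max(cv2.findContours(y,cv2.RETR_EXTERNAL,cv2.CHAIN_APPROX_NONE)[0],key=cv2.contourArea)
    print("yellow",cv2.boundingRect(cn),cv2.approxPolyDP(cv2.convexHull(cn),5,True)[:,0].tolist())
    z=cv2.resize(im[y0-5:y1+5,x0-5:x1+5],None,fx=4,fy=4,interpolation=cv2.INTER_CUBIC);print(z.shape)
    cv2.imwrite(f"pics/{n}0z.png",z)
for k in ("red","green","black"): print(k,tri(res["side",k],res["top",k]))
E
```

```text
side red 184.5 [255.8762 205.5556] [[248.0, 197.0], [259.0, 194.0], [263.0, 214.0], [253.0, 217.0]]
side green 209.5 [228.8886 209.3429] [[221.0, 200.0], [233.0, 198.0], [237.0, 219.0], [225.0, 221.0]]
side white 2602.0 [241.1862 214.415 ] [[201.0, 198.0], [280.0, 184.0], [287.0, 227.0], [208.0, 240.0]]Traceback (most recent call last):
  File "<stdin>", line 12, in <module>
ValueError: max() iterable argument is empty
```

```bash
python3 - <<'E'
from h import *
np.set_printoptions(precision=4,suppress=True)
rois={"side":(180,170,310,255),"top":(235,125,350,250)}
res={}
for n in ("side","top"):
    im=cv2.imread(f"pics/{n}0.png"); hsv=cv2.cvtColor(im,cv2.COLOR_BGR2HSV); H,S,V=cv2.split(hsv)
    x0,y0,x1,y1=rois[n]; roi=np.zeros(H.shape,bool); roi[y0:y1,x0:x1]=1
    z=cv2.resize(im[y0-5:y1+5,x0-5:x1+5],None,fx=4,fy=4,interpolation=cv2.INTER_CUBIC);print(z.shape)
    cv2.imwrite(f"pics/{n}0z.png",z)
    b=im[:,:,0].astype(int);g=im[:,:,1].astype(int);r_=im[:,:,2].astype(int)
    m={"red":((H<6)|(H>174))&(S>180)&(V>80),"green":(g>1.5*r_)&(g>1.4*b)&(V>50),"white":(S<60)&(V>120),"black":(V<60)&(S<150),"cork":(H>6)&(H<24)&(S>90)&(V>90)}
    hp=(242,190) if n=="side" else (291,177); print(im[hp[1],hp[0]],hsv[hp[1],hp[0]])
    for k,mm in m.items():
        mm=(mm&roi).astype(np.uint8); 
        cs=cv2.findContours(mm,cv2.RETR_EXTERNAL,cv2.CHAIN_APPROX_NONE)[0]
        if not cs: print(k,"none"); continue
        cn=max(cs,key=cv2.contourArea)
        M=cv2.moments(cn); c=(M["m10"]/max(1,M["m00"]),M["m01"]/max(1,M["m00"])); r=cv2.minAreaRect(cn)
        print(n,k,M["m00"],np.array(c), cv2.boxPoints(r).round(0).tolist()); res[n,k]=c
    y=((H>22)&(H<33)&(S>180)&(V>80)).astype(np.uint8); cn=max(cv2.findContours(y,cv2.RETR_EXTERNAL,cv2.CHAIN_APPROX_NONE)[0],key=cv2.contourArea)
    print("yellow",cv2.boundingRect(cn),cv2.approxPolyDP(cv2.convexHull(cn),5,True)[:,0].tolist())
for k in ("red","green","black"):
  if ("side",k) in res:print(k,tri(res["side",k],res["top",k]))
E
```

```text
(380, 560, 3)
[69 77 91] [11 62 91]
side red 184.5 [255.8762 205.5556] [[248.0, 197.0], [259.0, 194.0], [263.0, 214.0], [253.0, 217.0]]
side green 209.5 [228.8886 209.3429] [[221.0, 200.0], [233.0, 198.0], [237.0, 219.0], [225.0, 221.0]]
side white 2602.0 [241.1862 214.415 ] [[201.0, 198.0], [280.0, 184.0], [287.0, 227.0], [208.0, 240.0]]
black none
side cork 2101.0 [248.8739 240.0011] [[185.0, 217.0], [302.0, 217.0], [302.0, 252.0], [185.0, 252.0]]
yellow (236, 88, 116, 87) [[253, 89], [349, 97], [343, 173], [239, 162], [236, 138]]
(540, 500, 3)
[40 39 40] [150   6  40]
top red 265.5 [298.9561 193.3421] [[284.0, 195.0], [309.0, 182.0], [314.0, 192.0], [290.0, 205.0]]
top green 159.0 [285.1918 168.2652] [[272.0, 171.0], [296.0, 159.0], [299.0, 165.0], [275.0, 177.0]]
top white 2356.0 [291.9787 186.1812] [[253.0, 159.0], [292.0, 138.0], [329.0, 205.0], [290.0, 227.0]]
top black 5420.5 [295.1075 184.7905] [[235.0, 125.0], [349.0, 125.0], [349.0, 249.0], [235.0, 249.0]]
top cork 8236.0 [290.0857 188.4549] [[237.0, 148.0], [314.0, 125.0], [344.0, 227.0], [267.0, 250.0]]
yellow (382, 242, 2, 4) [[382, 245]]
red [ 0.5389 -0.0507  0.0253]
green [ 0.5905 -0.03    0.0292]
```

View pics/top0z.png

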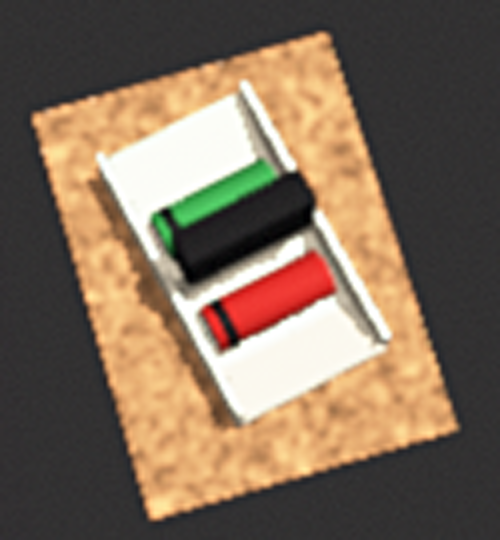

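View pics/side0z.png

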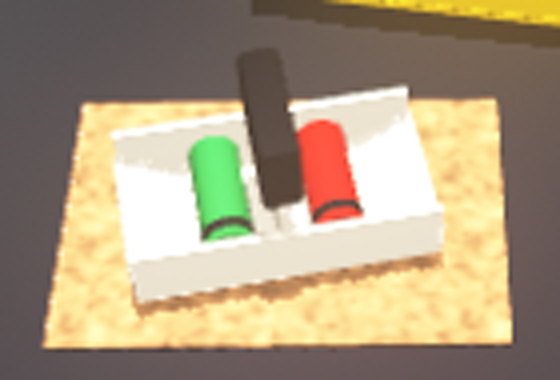

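```bash
python3 - <<'E'
from h import *
np.set_printoptions(precision=4,suppress=True)
im=cv2.imread("pics/top0.png"); V=im.max(2)
m=((V<55)).astype(np.uint8)
n,l,st,ce=cv2.connectedComponentsWithStats(m,connectivity=4)
for i in range(1,n):
  if st[i,4]>20: print(st[i],ce[i])
print("Y top tub:")
hsv=cv2.cvtColor(im,cv2.COLOR_BGR2HSV);H,S,V=cv2.split(hsv)
y=((H>20)&(H<36)&(S>120)&(V>60)); y[:,:350]=0
cn=max(cv2.findContours(y.astype(np.uint8),cv2.RETR_EXTERNAL,cv2.CHAIN_APPROX_NONE)[0],key=cv2.contourArea)
r=cv2.approxPolyDP(cv2.convexHull(cn),4,True)[:,0]; print(r.tolist())
for p in r: print(p,ray("top",p,.07)[:2])
for p in [(253,89),(349,97),(343,173),(239,162),(352,97),(242,138),(349,144)]: print("side",p,ray("side",p,.07)[:2])
z=lambda q:(q[0]/4+230,q[1]/4+120)
print("handle top by rays z=.085")
for q in [(175,222),(290,172),(315,205),(190,280),(247,225)]: print(q,ray("top",z(q),.085)[:2])
zs=lambda q:(q[0]/4+175,q[1]/4+165)
for q in [(238,55),(275,48),(300,150),(265,158),(270,103)]: print(q,ray("side",zs(q),.085)[:2])
print("tri",tri(zs((270,103)),z((247,225))))
for q in [(105,165),(240,85),(385,345),(240,422)]: print(q,ray("top",z(q),.025)[:2])
print("mat")
for q in [(32,112),(327,32),(458,430),(152,520)]: print(q,ray("top",z(q),.003)[:2])
E
```

```text
[     0      0    560    420 162684] [306.3139 234.3173]
[203  78  32  23 530] [218.6396  89.1208]
[270 163  38  28 492] [289.9045 176.6728]
[292 415  23   3  27] [302.5185 415.6296]
Y top tub:
[[473, 131], [499, 253], [384, 269], [365, 156], [371, 142]]
[473 131] [ 0.6065 -0.3982]
[499 253] [ 0.3677 -0.3965]
[384 269] [ 0.3655 -0.1823]
[365 156] [ 0.5831 -0.1828]
[371 142] [ 0.6095 -0.1988]
side (253, 89) [ 0.6091 -0.3915]
side (349, 97) [ 0.3737 -0.3929]
side (343, 173) [ 0.3761 -0.123 ]
side (239, 162) [ 0.5872 -0.1241]
side (352, 97) [ 0.3665 -0.394 ]
side (242, 138) [ 0.5969 -0.2006]
side (349, 144) [ 0.3675 -0.2151]
handle top by rays z=.085
(175, 222) [ 0.5624 -0.0045]
(290, 172) [ 0.5797 -0.061 ]
(315, 205) [ 0.5623 -0.0704]
(190, 280) [ 0.5338 -0.0079]
(247, 225) [ 0.5567 -0.0376]
(238, 55) [ 0.5811 -0.06  ]
(275, 48) [ 0.5647 -0.0673]
(300, 150) [ 0.5402 -0.004 ]
(265, 158) [0.5548 0.0032]
(270, 103) [ 0.5596 -0.031 ]
tri [ 0.5603 -0.0381  0.0771]
(105, 165) [0.6139 0.0255]
(240, 85) [ 0.6473 -0.0472]
(385, 345) [ 0.5045 -0.1004]
(240, 422) [ 0.4753 -0.0246]
mat
(32, 112) [0.6544 0.0599]
(327, 32) [ 0.6785 -0.0974]
(458, 430) [ 0.4614 -0.1329]
(152, 520) [0.4359 0.0241]
```

Measured so far: dish centre about (0.560, -0.037) with its green end pointing at yaw about 20.5°, and the yellow tub at about (0.487, -0.298), square to the world axes. The move interface only offers roll about the tool axis. So before grasping, I'll check in free air what a pose at the edge of reach does to the tool's tilt.

```bash
cat >> h.py <<'E'
from scipy.spatial.transform import Rotation as Ro
np.set_printoptions(precision=4,suppress=True)
def st():
    s=sense(); R=Ro.from_euler("xyz",s["ee_rot"]).as_matrix()
    print("t",s["time_s"],"p",s["ee_pos"],"F",s["force"],"gap",s["finger_gap"]); print("q",s["joint_positions"]); print("R\n",R); return s,R
E
python3 -c "
from h import *
st()"
```

```text
t 0.1 p [0.2022 0.5112 0.2308] F [-0.7949 -0.8587 -0.1062] gap 0.08534887803039636
q [ 1.1094  0.3512  1.6523  0.      1.1391 -0.0846]
R
 [[-0.0005 -0.9298  0.368 ]
 [-0.0009  0.368   0.9298]
 [-1.      0.0001 -0.0011]]
```

Call:
move_arm(fingers=[1,1,1,1,1], offset=[[-50,0,0],[-100,0,0],[-150,0,0],[-200,0,0],[-250,0,0]], roll=[0,0,0,0,0])

```text
time_s: 0.6
ee_pos: [0.2021, 0.5109, 0.4832]
ee_rot: [3.047, 1.57, -2.042]
force: [1.2, 1.1, 1.2]
finger_gap: 0.0851
```

Call:
move_arm(fingers=[1,1,1,1,1], offset=[[-50,0,0],[-100,0,0],[-150,0,0],[-200,0,0],[-250,0,0]], roll=[0,0,0,0,0])

```text
time_s: 1.1
ee_pos: [0.2029, 0.5126, 0.7091]
ee_rot: [-0.09, 1.568, 1.104]
force: [0.0, 0.0, 0.3]
finger_gap: 0.0855
```

```bash
python3 -c "
from h import *
st()"
```

```text
t 1.1 p [0.2029 0.5126 0.7091] F [0.0163 0.0046 0.2604] gap 0.08546408662033265
q [ 1.1095  0.4308  0.3788 -0.      2.3289 -0.0846]
R
 [[ 0.0013 -0.9299  0.3679]
 [ 0.0027  0.3679  0.9299]
 [-1.     -0.0003  0.003 ]]
```

Call:
move_arm(fingers=[1,1,1,1,1], offset=[[-50,0,0],[-100,0,0],[-150,0,0],[-200,0,0],[-250,0,0]], roll=[0,0,0,0,0])

```text
time_s: 1.6
ee_pos: [0.1806, 0.4562, 0.784]
ee_rot: [-0.022, 1.548, 1.172]
force: [0.5, 0.0, 0.1]
finger_gap: 0.0851
```

```bash
python3 -c "
from h import *
st()"
```

```text
t 1.6 p [0.1806 0.4562 0.784 ] F [0.4944 0.0382 0.0909] gap 0.08514852532542924
q [ 1.0981  0.4984  0.0119  0.0033  2.6082 -0.0931]
R
 [[ 0.009  -0.9299  0.3677]
 [ 0.0213  0.3678  0.9297]
 [-0.9997 -0.0005  0.0231]]
```

Call:
move_arm(fingers=[1,1,1,1,1], offset=[[0,0,50],[0,0,100],[0,0,150],[0,0,200],[0,0,250]], roll=[0,0,0,0,0])

```text
time_s: 2.1
ee_pos: [0.2238, 0.5651, 0.703]
ee_rot: [-0.005, 1.53, 1.189]
force: [-0.1, -0.1, 0.3]
finger_gap: 0.0852
```

```bash
python3 -c "
from h import *
st()"
```

```text
t 2.1 p [0.2238 0.5651 0.703 ] F [-0.0851 -0.0873  0.2586] gap 0.08516247843012391
q [ 1.1159  0.6489  0.0119  0.0046  2.4404 -0.0745]
R
 [[ 0.0151 -0.9298  0.3677]
 [ 0.0376  0.368   0.9291]
 [-0.9992 -0.0002  0.0405]]
```

Reach limits barely tilt the tool (2.3°), so the tool will stay essentially vertical.

New plan:
1. Grip the handle lengthwise by its 70 mm ends, so the jaw axis runs along the dish's y. The dish can then swivel in the pads.
2. Swivel it by pushing its red end against the tub's inner wall.
3. Level it again afterwards against a rim and the mat.

First I'll go to above the dish.

```bash
cat >> h.py <<'E'
def off(target,yaw=None):
    s,R=st(); d=R.T@(np.array(target)-s["ee_pos"])*1000; print("offset mm",d)
    print("tilt deg",np.degrees(np.arccos(-R[2,0])),"jaw yaw",np.degrees(np.arctan2(R[1,2],R[0,2])))
    if yaw is not None:
        a=np.radians(yaw); z=R.T@np.array([np.cos(a),np.sin(a),0]); print("roll",np.arctan2(-z[1],z[2]))
E
python3 -c "
from h import *
off([.56,-.037,.25],-69.5)"
```

```text
t 2.1 p [0.2238 0.5651 0.703 ] F [-0.0851 -0.0873  0.2586] gap 0.08516247843012391
q [ 1.1159  0.6489  0.0119  0.0046  2.4404 -0.0745]
R
 [[ 0.0151 -0.9298  0.3677]
 [ 0.0376  0.368   0.9291]
 [-0.9992 -0.0002  0.0405]]
offset mm [ 435.0307 -534.0997 -454.1526]
tilt deg 2.3225761157354685 jaw yaw 68.40831691289607
roll 2.4065408436892426
```

Call:
move_arm(fingers=[1,1,1,1,1], offset=[[22,-27,-23],[44,-54,-46],[66,-81,-69],[88,-108,-92],[110,-135,-115]], roll=[0.12,0.24,0.36,0.48,0.6])

```text
time_s: 2.6
ee_pos: [0.2947, 0.4369, 0.6081]
ee_rot: [0.525, 1.53, 1.176]
force: [1.4, 0.3, 1.6]
finger_gap: 0.0852
```

```bash
python3 -c "
from h import *
off([.56,-.037,.25],-69.5)"
```

```text
t 2.6 p [0.2947 0.4369 0.6081] F [1.4018 0.2681 1.6335] gap 0.08519252811036632
q [0.8831 0.1991 0.9636 0.0126 1.9399 0.2364]
R
 [[ 0.0156 -0.6065  0.7949]
 [ 0.0375  0.7948  0.6057]
 [-0.9992  0.0204  0.0352]]
offset mm [ 344.14   -544.8478  -88.7737]
tilt deg 2.3300376979380664 jaw yaw 37.30446922650403
roll 1.8640356092157022
```

Call:
move_arm(fingers=[1,1,1,1,1], offset=[[23,-36,-6],[46,-72,-12],[69,-108,-18],[92,-144,-24],[115,-180,-30]], roll=[0.13,0.26,0.39,0.52,0.65])

```text
time_s: 3.1
ee_pos: [0.3831, 0.2803, 0.489]
ee_rot: [1.158, 1.531, 1.159]
force: [1.0, 0.7, -0.3]
finger_gap: 0.0855
```

```bash
python3 -c "
from h import *
off([.56,-.037,.25],-69.5)"
```

```text
t 3.1 p [0.3831 0.2803 0.489 ] F [ 0.9853  0.7042 -0.2646] gap 0.08553992624258681
q [0.52   0.0484 1.411  0.024  1.6499 0.5212]
R
 [[ 0.0161 -0.0014  0.9999]
 [ 0.0368  0.9993  0.0008]
 [-0.9992  0.0368  0.0161]]
offset mm [ 229.9507 -326.0807  172.7675]
tilt deg 2.301676471033223 jaw yaw 0.04717170785891792
roll 1.2137204517309643
```

Call:
move_arm(fingers=[1,1,1,1,1], offset=[[23,-33,18],[46,-66,36],[69,-99,54],[92,-132,72],[115,-165,90]], roll=[0.13,0.26,0.39,0.52,0.65])

```text
time_s: 3.6
ee_pos: [0.4762, 0.1198, 0.3695]
ee_rot: [1.794, 1.531, 1.145]
force: [0.9, 1.3, -0.0]
finger_gap: 0.0853
```

```bash
python3 -c "
from h import *
off([.56,-.037,.25],-69.5)"
```

```text
t 3.6 p [0.4762 0.1198 0.3695] F [ 0.9086  1.3447 -0.0245] gap 0.08531530746961659
q [0.1335 0.1157 1.6119 0.0341 1.3931 0.7769]
R
 [[ 0.0163  0.6041  0.7968]
 [ 0.036   0.796  -0.6042]
 [-0.9992  0.0386 -0.0088]]
offset mm [115.1156 -78.8073 162.6169]
tilt deg 2.2673742945249504 jaw yaw -37.17517022780577
roll 0.5636142024204863
```

Call:
move_arm(fingers=[1,1,1,1,1], offset=[[23,-16,33],[46,-32,66],[69,-48,99],[92,-64,132],[115,-79,163]], roll=[0.12,0.24,0.36,0.48,0.56])

```text
time_s: 4.1
ee_pos: [0.561, -0.0372, 0.2498]
ee_rot: [2.353, 1.532, 1.144]
force: [0.7, 0.3, 0.6]
finger_gap: 0.0854
```

```bash
python3 - <<'E'
from h import *
off([.56,-.036,.13],-69.5)
for n in ("side","top"):
    im=vision.read_camera(n); cv2.imwrite(f"pics/{n}1.png",im[:,:,::-1])
E
```

```text
t 4.1 p [ 0.561  -0.0372  0.2498] F [0.7368 0.2975 0.6489] gap 0.08543753545505388
q [-0.1669  0.3483  1.6078  0.0407  1.1758  1.0262]
R
 [[ 0.0161  0.9349  0.3546]
 [ 0.0354  0.3539 -0.9346]
 [-0.9992  0.0276 -0.0274]]
offset mm [119.7115  -3.7856   1.7722]
tilt deg 2.227539298657656 jaw yaw -69.22346162799899
roll 0.004070579042145328
```

View pics/side1.png

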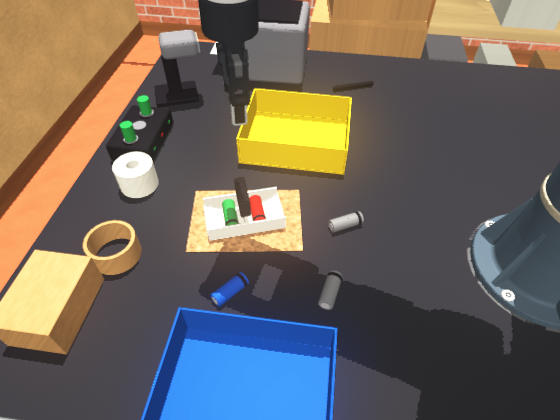

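View pics/top1.png

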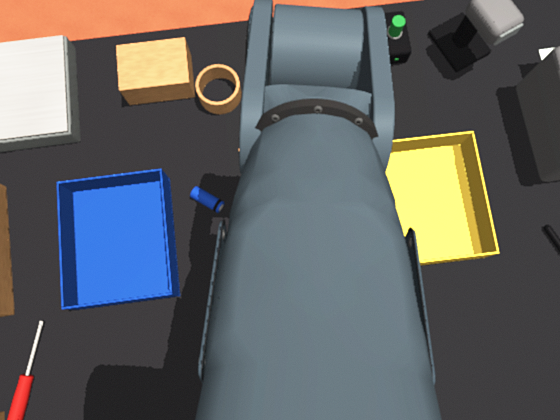

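Side view: the open fingers are above the handle, with the near tip at (238,120). The arm hides the dish in the top view. I'll check the real tip height and then descend.

```bash
python3 - <<'E'
from h import *
s,R=st(); p=s["ee_pos"]
for b in (0,-.013):
  for sg in(-1,1):
    for w in (-.011,.011): print(b,sg,w,proj("side",p+R@np.array([b,w,sg*.0425])))
im=cv2.imread("pics/side1.png"); cv2.imwrite("pics/side1z.png",cv2.resize(im[40:240,190:300],None,fx=3,fy=3,interpolation=cv2.INTER_CUBIC))
E
```

```text
t 4.2 p [ 0.5603 -0.0385  0.2472] F [-0.4192  0.7126 -1.0129] gap 0.08531321785515862
q [-0.1691  0.3522  1.6088  0.0401  1.1759  1.0248]
R
 [[ 0.0111  0.9352  0.3539]
 [ 0.0356  0.3533 -0.9348]
 [-0.9993  0.023  -0.0294]]
0 -1 -0.011 [247.5763 129.8401]
0 -1 0.011 [232.9928 131.464 ]
0 1 -0.011 [239.1068  99.6434]
0 1 0.011 [225.6988 100.9642]
-0.013 -1 -0.011 [247.2364 122.5238]
-0.013 -1 0.011 [232.4199 124.1286]
-0.013 1 -0.011 [238.6736  92.5107]
-0.013 1 0.011 [225.0689  93.8106]
```

View pics/side1z.png

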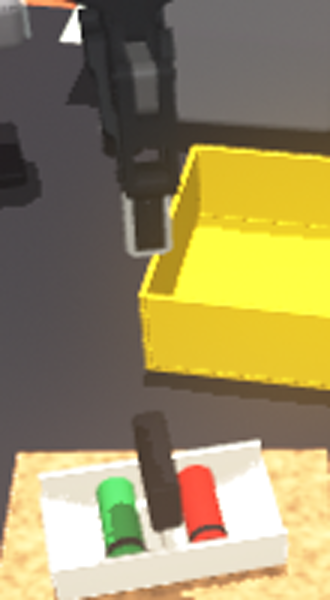

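Call:
move_arm(fingers=[1,1,1,1,1], offset=[[35,0,0],[70,0,0],[105,0,0],[140,0,0],[140,0,0]], roll=[0.0,0,0,0,0])

```text
time_s: 4.7
ee_pos: [0.56, -0.0298, 0.1074]
ee_rot: [2.541, 1.533, 1.339]
force: [-0.1, -0.8, 0.0]
finger_gap: 0.0853
```

```bash
python3 - <<'E'
from h import *
off([.56,-.036,.042],-69.5)
n="side"
im=vision.read_camera(n); cv2.imwrite(f"pics/{n}2.png",cv2.resize(im[120:260,180:310,::-1],None,fx=4,fy=4,interpolation=cv2.INTER_CUBIC))
E
```

```text
t 4.7 p [ 0.56   -0.0298  0.1074] F [-0.1062 -0.762   0.0404] gap 0.08532144052404164
q [-0.154   0.5242  1.7316  0.0486  0.8835  1.0179]
R
 [[ 0.0087  0.9329  0.36  ]
 [ 0.0366  0.3595 -0.9324]
 [-0.9993  0.0213 -0.0311]]
offset mm [65.0958 -3.6591  7.8061]
tilt deg 2.158315246814019 jaw yaw -68.88791721542049
roll 0.010023869222183788
```

View pics/side2.png

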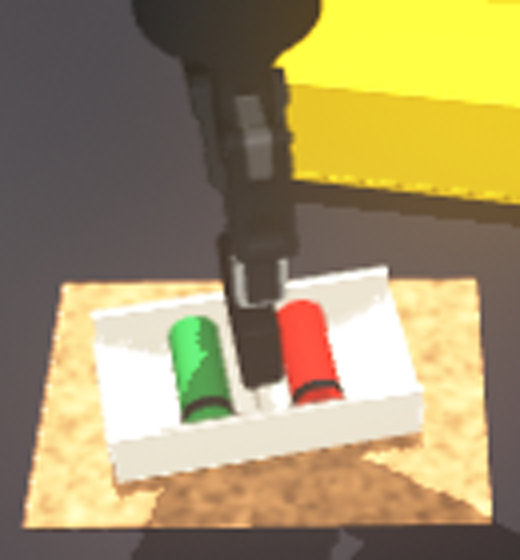

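Call:
move_arm(fingers=[1,1,1,1,1], offset=[[10,-3,8],[25,-3,8],[40,-3,8],[55,-3,8],[65,-3,8]], roll=[0.0,0,0,0,0])

```text
time_s: 5.25
ee_pos: [0.5623, -0.0366, 0.0435]
ee_rot: [2.432, 1.533, 1.229]
force: [-0.7, -0.6, -0.3]
finger_gap: 0.0853
```

```bash
python3 - <<'E'
from h import *
off([.56,-.036,.042],-69.5)
n="side"
im=vision.read_camera(n); cv2.imwrite(f"pics/{n}3.png",cv2.resize(im[120:260,180:310,::-1],None,fx=4,fy=4,interpolation=cv2.INTER_CUBIC))
E
```

```text
t 5.25 p [ 0.5623 -0.0366  0.0435] F [-0.686  -0.6174 -0.2944] gap 0.08534491537085864
q [-0.1654  0.6276  1.7523  0.0548  0.7557  0.9984]
R
 [[ 0.0128  0.9332  0.3592]
 [ 0.0359  0.3586 -0.9328]
 [-0.9993  0.0248 -0.029 ]]
offset mm [ 1.5006 -1.9246 -1.3702]
tilt deg 2.1866798323558228 jaw yaw -68.93988977373472
roll 0.009056841794127322
```

View pics/side3.png

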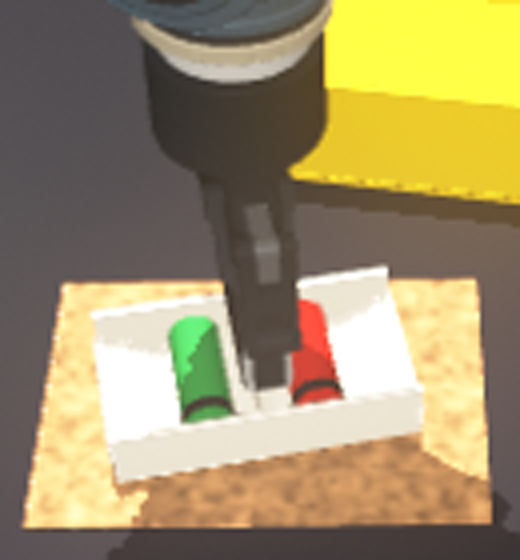

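The near finger spans the handle's end at zoom (268,370) and no force shows. Closing at moderate force.

Call:
move_arm(fingers=[0.7,0.5,0.3,0.3,0.3], offset=[[0,0,0],[0,0,0],[0,0,0],[0,0,0],[0,0,0]], roll=[0.0,0,0,0,0], grip_force=35)

```text
time_s: 5.8
ee_pos: [0.5629, -0.0368, 0.0453]
ee_rot: [2.389, 1.532, 1.185]
force: [0.5, 0.2, -3.0]
finger_gap: 0.0695
```

```bash
python3 - <<'E'
from h import *
off([.56,-.036,.042],-69.5)
n="side"
im=vision.read_camera(n); cv2.imwrite(f"pics/{n}4.png",cv2.resize(im[120:260,180:310,::-1],None,fx=4,fy=4,interpolation=cv2.INTER_CUBIC))
E
```

```text
t 5.8 p [ 0.5629 -0.0368  0.0453] F [ 0.5019  0.2408 -2.9905] gap 0.06947270462308112
q [-0.1656  0.6249  1.7514  0.0547  0.7576  0.9984]
R
 [[ 0.0145  0.9332  0.3592]
 [ 0.0357  0.3585 -0.9329]
 [-0.9993  0.0263 -0.0281]]
offset mm [ 3.2817 -2.4457 -1.7208]
tilt deg 2.2066295973289165 jaw yaw -68.94325641618293
roll 0.00897725304917081
```

View pics/side4.png

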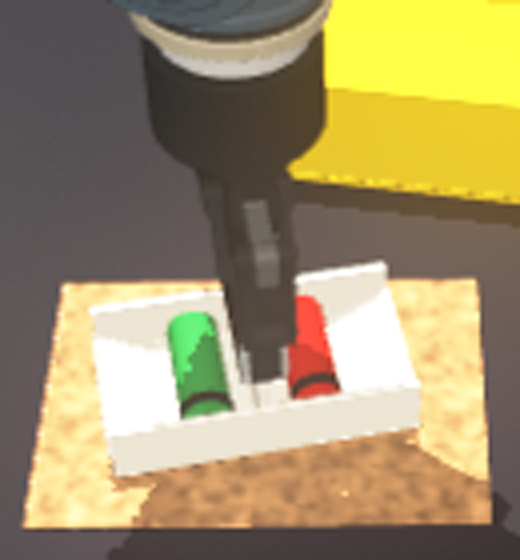

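Call:
move_arm(fingers=[0.3,0.3,0.3,0.3,0.3], offset=[[-15,0,0],[-40,0,0],[-70,0,0],[-100,0,0],[-120,0,0]], roll=[0.0,0,0,0,0])

```text
time_s: 6.35
ee_pos: [0.5615, -0.0413, 0.1683]
ee_rot: [2.326, 1.532, 1.122]
force: [0.4, -0.8, -3.9]
finger_gap: 0.0694
```

```bash
python3 - <<'E'
from h import *
off([.487,-.298,.165],-90)
n="side"
im=vision.read_camera(n); cv2.imwrite(f"pics/{n}5.png",im[:,:,::-1])
E
```

```text
t 6.35 p [ 0.5615 -0.0413  0.1683] F [ 0.3602 -0.793  -3.9161] gap 0.0694063186466103
q [-0.1738  0.4403  1.689   0.0446  1.0022  1.0059]
R
 [[ 0.0169  0.9331  0.3593]
 [ 0.0352  0.3585 -0.9329]
 [-0.9992  0.0284 -0.0267]]
offset mm [  -6.9483 -161.6729  212.7791]
tilt deg 2.235752916733167 jaw yaw -68.93787626211164
roll 0.3669257684686251
```

View pics/side5.png

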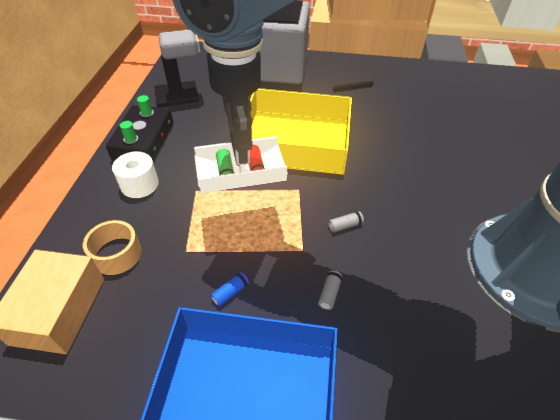

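Call:
move_arm(fingers=[0.3,0.3,0.3,0.3,0.3], offset=[[0,-15,17],[0,-33,38],[0,-54,61],[0,-74,84],[0,-94,107]], roll=[0.05,0.1,0.15,0.2,0.25])

```text
time_s: 6.9
ee_pos: [0.511, -0.1756, 0.1597]
ee_rot: [2.649, 1.532, 1.193]
force: [0.5, -0.0, -3.1]
finger_gap: 0.0699
```

```bash
python3 - <<'E'
from h import *
off([.465,-.298,.165],-90)
E
```

```text
t 6.9 p [ 0.511  -0.1756  0.1597] F [ 0.5066 -0.0126 -3.1307] gap 0.06989393614212122
q [-0.436   0.4194  1.7471  0.0462  0.9778  0.9937]
R
 [[ 0.0141  0.9932  0.1153]
 [ 0.0357  0.1147 -0.9928]
 [-0.9993  0.0181 -0.0338]]
offset mm [-10.3173 -59.6763 116.0315]
tilt deg 2.1986069620017985 jaw yaw -83.3777869434427
roll 0.11502021067499045
```

Call:
move_arm(fingers=[0.3,0.3,0.3,0.3,0.3], offset=[[-2,-14,28],[-5,-28,56],[-8,-43,85],[-10,-54,106],[-10,-60,116]], roll=[0.04,0.08,0.115,0.115,0.115])

```text
time_s: 7.4
ee_pos: [0.4649, -0.2987, 0.1648]
ee_rot: [2.75, 1.533, 1.18]
force: [-0.4, 0.4, -2.9]
finger_gap: 0.0696
```

```bash
python3 - <<'E'
from h import *
off([.465,-.298,.165],-90)
for n in ("side","top"):
    im=vision.read_camera(n); cv2.imwrite(f"pics/{n}6.png",im[:,:,::-1])
E
```

```text
t 7.4 p [ 0.4649 -0.2987  0.1648] F [-0.4489  0.4048 -2.9162] gap 0.06961189518068185
q [-0.6729  0.4367  1.7047  0.0431  1.0112  0.8741]
R
 [[ 0.0145  0.9999  0.0009]
 [ 0.0352  0.0004 -0.9994]
 [-0.9993  0.0145 -0.0352]]
offset mm [-0.1629  0.0921 -0.7231]
tilt deg 2.1813836035379808 jaw yaw -89.94891545003146
roll 0.0003806984184093754
```

View pics/side6.png

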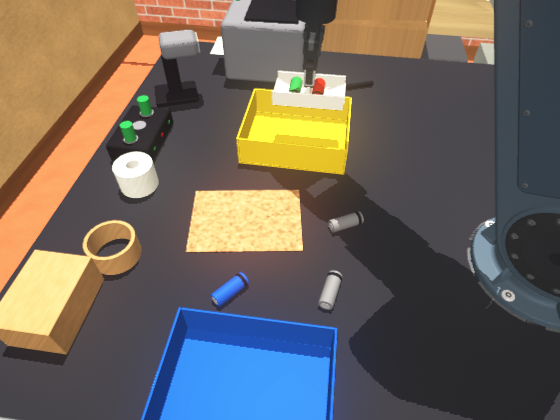

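View pics/top6.png

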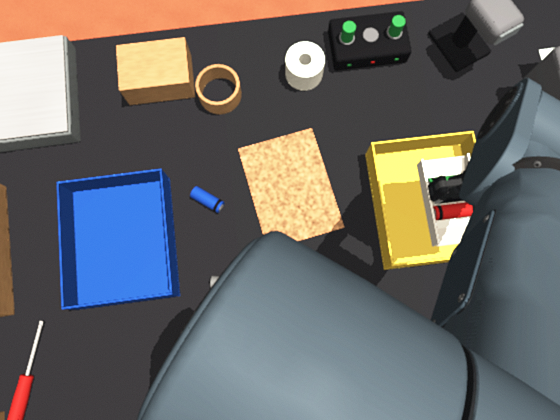

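Call:
move_arm(fingers=[0.3,0.3,0.3,0.3,0.3], offset=[[15,0,0],[35,0,0],[55,0,0],[72,0,0],[80,0,0]], roll=[0,0,0,0,0], grip_force=30)

```text
time_s: 8.0
ee_pos: [0.4666, -0.2925, 0.0832]
ee_rot: [2.82, 1.531, 1.253]
force: [-0.3, -0.2, -3.5]
finger_gap: 0.0698
```

```bash
python3 - <<'E'
from h import *
off([.445,-.298,.085],-90)
n="side"
im=vision.read_camera(n); cv2.imwrite(f"pics/{n}7.png",cv2.resize(im[50:190,220:370,::-1],None,fx=4,fy=4,interpolation=cv2.INTER_CUBIC))
E
```

```text
t 8.0 p [ 0.4666 -0.2925  0.0832] F [-0.2622 -0.2335 -3.5402] gap 0.06981942269158543
q [-0.6624  0.5528  1.7591  0.0496  0.8437  0.8718]
R
 [[ 0.0123  0.9999  0.0035]
 [ 0.0374  0.0031 -0.9993]
 [-0.9992  0.0124 -0.0374]]
offset mm [ -2.3047 -21.6103   5.3226]
tilt deg 2.257275768259499 jaw yaw -89.79831584551376
roll 0.0030565633041532117
```

View pics/side7.png

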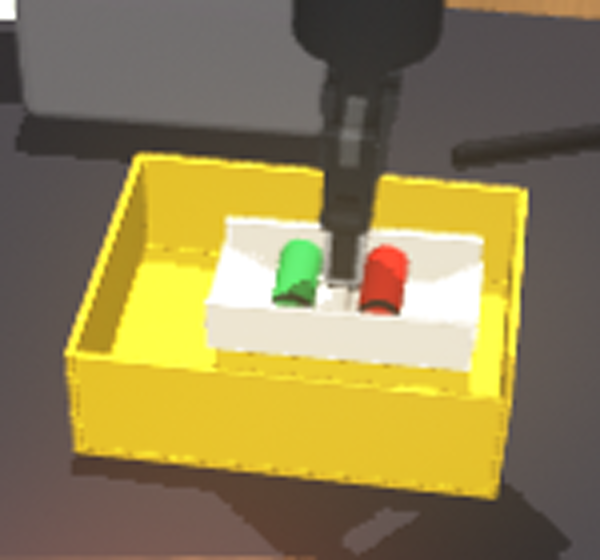

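Call:
move_arm(fingers=[0.3,0.3,0.3,0.3,0.3], offset=[[0,-8,4],[0,-14,4],[0,-18,4],[0,-21,4],[0,-23,4]], roll=[0,0,0,0,0], grip_force=25)

```text
time_s: 8.55
ee_pos: [0.4468, -0.2997, 0.0866]
ee_rot: [2.517, 1.532, 0.947]
force: [11.8, 3.2, 2.5]
finger_gap: 0.0695
```

```bash
python3 - <<'E'
from h import *
off([.445,-.298,.085],-90)
n="side"
im=vision.read_camera(n); cv2.imwrite(f"pics/{n}8.png",cv2.resize(im[50:190,220:370,::-1],None,fx=4,fy=4,interpolation=cv2.INTER_CUBIC))
E
```

```text
t 8.55 p [ 0.4468 -0.2997  0.0866] F [11.8313  3.1627  2.4822] gap 0.06950952065206745
q [-0.6966  0.5249  1.7991  0.0528  0.8212  0.8375]
R
 [[ 0.0226  0.9997  0.001 ]
 [ 0.0314  0.0003 -0.9995]
 [-0.9993  0.0226 -0.0314]]
offset mm [ 1.5968 -1.7881 -1.6878]
tilt deg 2.217880658565785 jaw yaw -89.94175128535679
roll 0.00030583950511496377
```

View pics/side8.png

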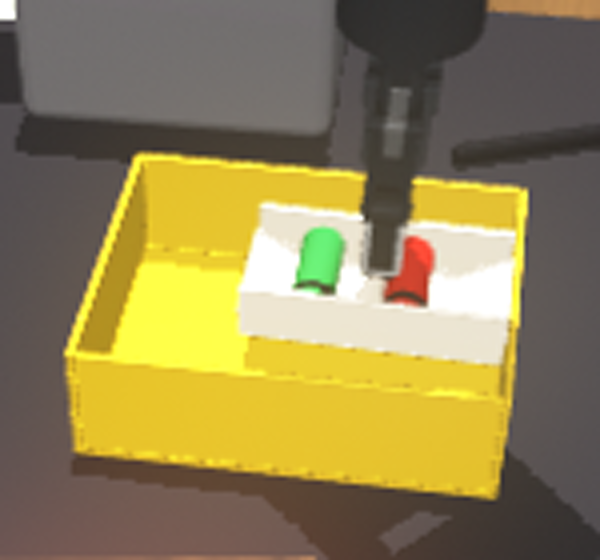

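The red end touches the inner wall at zoom (513,280), with about 12 N. Continuing along the arc with a lower grip so the dish swivels in the pads.

Call:
move_arm(fingers=[0.3,0.3,0.3,0.3,0.3], offset=[[-2,-3,0],[-4,-6,0],[-7,-9,0],[-9,-12,0],[-11,-15,0]], roll=[0,0,0,0,0], grip_force=20)

```text
time_s: 9.1
ee_pos: [0.4318, -0.3006, 0.0977]
ee_rot: [2.491, 1.533, 0.922]
force: [13.6, -0.7, 4.6]
finger_gap: 0.0699
```

```bash
python3 - <<'E'
from h import *
off([.42,-.298,.1],-90)
n="side"
im=vision.read_camera(n); cv2.imwrite(f"pics/{n}9.png",cv2.resize(im[50:190,220:370,::-1],None,fx=4,fy=4,interpolation=cv2.INTER_CUBIC))
E
```

```text
t 9.1 p [ 0.4318 -0.3006  0.0977] F [13.6476 -0.6651  4.5737] gap 0.06987072869500968
q [-0.7159  0.4895  1.8251  0.0513  0.8301  0.819 ]
R
 [[ 0.0229  0.9997  0.0016]
 [ 0.0302  0.0009 -0.9995]
 [-0.9993  0.023  -0.0302]]
offset mm [ -2.5387 -11.6994  -2.7113]
tilt deg 2.1747354231413194 jaw yaw -89.91067477832708
roll 0.0008648278352440566
```

View pics/side9.png

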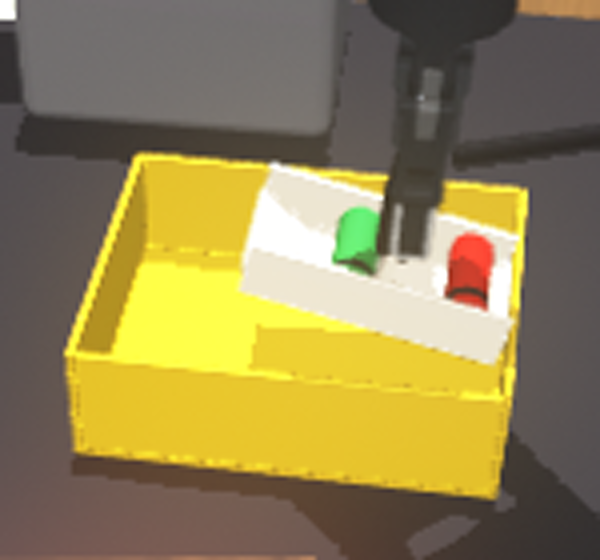

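The dish swivels as planned: it is tilted about 12° and the red cell is now on the ramp at (470,270). Continuing.

Call:
move_arm(fingers=[0.3,0.3,0.3,0.3,0.3], offset=[[-3,-5,0],[-6,-10,0],[-9,-16,0],[-11,-21,0],[-13,-26,0]], roll=[0,0,0,0,0])

```text
time_s: 9.65
ee_pos: [0.4052, -0.3008, 0.1104]
ee_rot: [2.512, 1.533, 0.943]
force: [10.2, 1.8, 8.4]
finger_gap: 0.0694
```

```bash
python3 - <<'E'
from h import *
off([.42,-.298,.1],-90)
n="side"
im=vision.read_camera(n); cv2.imwrite(f"pics/{n}10.png",cv2.resize(im[50:190,220:370,::-1],None,fx=4,fy=4,interpolation=cv2.INTER_CUBIC))
E
```

```text
t 9.65 p [ 0.4052 -0.3008  0.1104] F [10.1724  1.8017  8.3927] gap 0.06940763898509754
q [-0.7507  0.4376  1.872   0.0507  0.8372  0.7846]
R
 [[ 0.0223  0.9998  0.0017]
 [ 0.0307  0.0011 -0.9995]
 [-0.9993  0.0223 -0.0306]]
offset mm [10.8523 14.5497 -2.4943]
tilt deg 2.1714792904826576 jaw yaw -89.90040850198542
roll 0.0010546638221976892
```

View pics/side10.png

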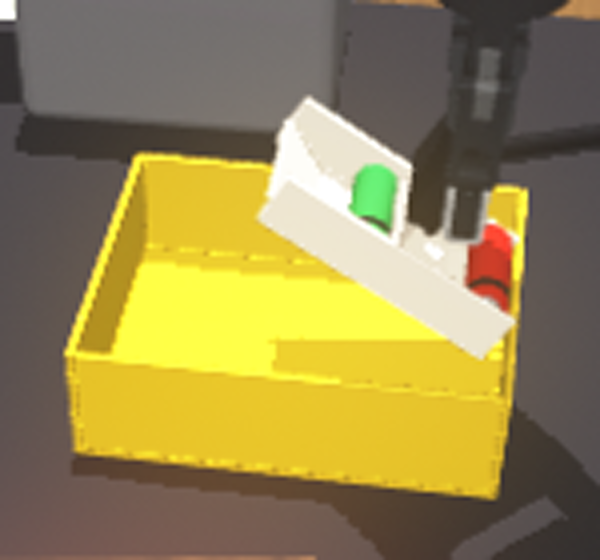

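Now about 33°. Red rests on the ramp against the wall, and green is held by the middle wall. I'll tip it further.

Call:
move_arm(fingers=[0.3,0.3,0.3,0.3,0.3], offset=[[-2,-5,0],[-3,-10,0],[-4,-15,0],[-5,-20,0],[-5,-24,0]], roll=[0,0,0,0,0])

```text
time_s: 10.2
ee_pos: [0.3802, -0.3007, 0.1148]
ee_rot: [2.575, 1.533, 1.005]
force: [6.7, 4.4, 14.6]
finger_gap: 0.0696
```

```bash
python3 - <<'E'
from h import *
off([.42,-.298,.1],-90)
n="side"
im=vision.read_camera(n); cv2.imwrite(f"pics/{n}11.png",cv2.resize(im[50:190,220:370,::-1],None,fx=4,fy=4,interpolation=cv2.INTER_CUBIC))
E
```

```text
t 10.2 p [ 0.3802 -0.3007  0.1148] F [ 6.7166  4.3869 14.5885] gap 0.06956338955889199
q [-0.7854  0.4016  1.9174  0.0496  0.8313  0.7503]
R
 [[ 0.0201  0.9998  0.0018]
 [ 0.0317  0.0012 -0.9995]
 [-0.9993  0.0202 -0.0317]]
offset mm [15.6979 39.5061 -2.1792]
tilt deg 2.1511293660439548 jaw yaw -89.89448933476825
roll 0.001203086049728781
```

View pics/side11.png

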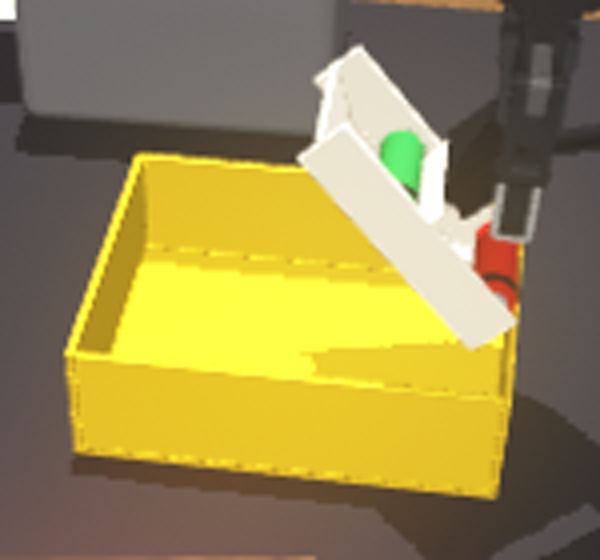

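It's now tipped about 48°. Red lies on the lip, held only by the wall near the rim. I'll firm the grip, then go down and away from the wall so the cell drops inside.

Call:
move_arm(fingers=[0.3,0.3,0.3,0.3,0.3], offset=[[3,3,0],[8,6,0],[13,10,0],[17,15,0],[20,21,0]], roll=[0,0,0,0,0], grip_force=35)

```text
time_s: 10.75
ee_pos: [0.3997, -0.2985, 0.0919]
ee_rot: [2.786, 1.532, 1.217]
force: [0.5, -0.2, -2.6]
finger_gap: 0.0694
```

```bash
python3 - <<'E'
from h import *
off([.42,-.298,.1],-90)
n="side"
im=vision.read_camera(n); cv2.imwrite(f"pics/{n}12.png",cv2.resize(im[50:190,220:370,::-1],None,fx=4,fy=4,interpolation=cv2.INTER_CUBIC))
E
```

```text
t 10.75 p [ 0.3997 -0.2985  0.0919] F [ 0.5255 -0.231  -2.649 ] gap 0.06944536298219177
q [-0.7539  0.4643  1.8899  0.0497  0.8032  0.7802]
R
 [[ 0.0134  0.9999  0.0022]
 [ 0.0364  0.0017 -0.9993]
 [-0.9992  0.0135 -0.0364]]
offset mm [-7.7752 20.422  -0.7268]
tilt deg 2.22228639372571 jaw yaw -89.8748048242693
roll 0.0016949473547456038
```

View pics/side12.png

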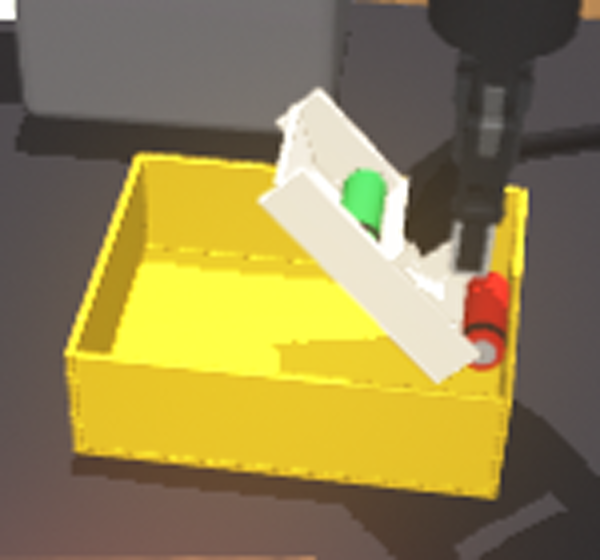

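Red is sliding out at (487,320), below the rim, and green is still held. Moving further away from the wall.

Call:
move_arm(fingers=[0.3,0.3,0.3,0.3,0.3], offset=[[0,7,0],[0,16,0],[-3,25,0],[-8,34,0],[-12,42,0]], roll=[0,0,0,0,0])

```text
time_s: 11.3
ee_pos: [0.4425, -0.2991, 0.1058]
ee_rot: [2.746, 1.533, 1.178]
force: [-0.6, 0.3, -2.7]
finger_gap: 0.069
```

```bash
python3 - <<'E'
from h import *
off([.42,-.298,.1],-90)
n="side"
im=vision.read_camera(n); cv2.imwrite(f"pics/{n}13.png",cv2.resize(im[50:190,220:370,::-1],None,fx=4,fy=4,interpolation=cv2.INTER_CUBIC))
E
```

```text
t 11.3 p [ 0.4425 -0.2991  0.1058] F [-0.6183  0.2671 -2.7144] gap 0.06904673969353213
q [-0.6997  0.4921  1.7934  0.0477  0.8682  0.8376]
R
 [[ 0.0146  0.9999  0.0027]
 [ 0.0353  0.0022 -0.9994]
 [-0.9993  0.0147 -0.0353]]
offset mm [  5.5049 -22.6152  -0.9747]
tilt deg 2.189648018649888 jaw yaw -89.84302514509305
roll 0.002221905210924269
```

View pics/side13.png

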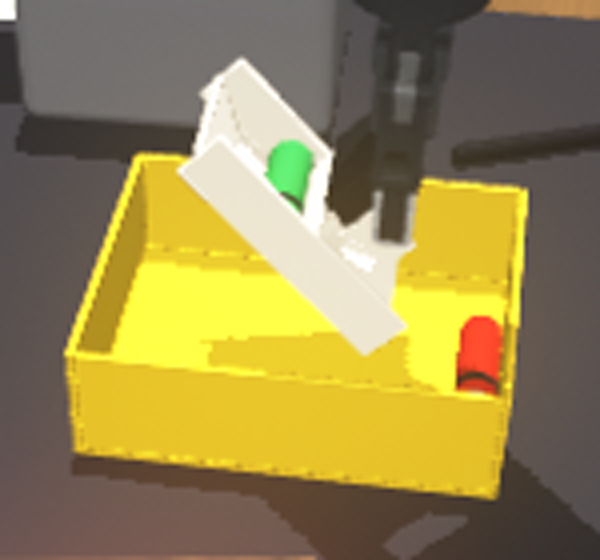

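Red is lying in the tub at (480,355), and the dish is held at about 46° with green in it. To level it, I'll bring the red-side underside against the +x rim and pivot back.

Call:
move_arm(fingers=[0.3,0.3,0.3,0.3,0.3], offset=[[-12,15,0],[-22,45,0],[-27,80,0],[-27,110,0],[-27,125,0]], roll=[0,0,0,0,0])

```text
time_s: 11.85
ee_pos: [0.5683, -0.2995, 0.1343]
ee_rot: [2.727, 1.532, 1.16]
force: [-1.1, -0.1, -2.7]
finger_gap: 0.0696
```

```bash
python3 - <<'E'
from h import *
off([.58,-.298,.1325],-90)
for n in ("side","top"):
    im=vision.read_camera(n); 
    if n=="side": im=cv2.resize(im[20:190,190:370],None,fx=3,fy=3,interpolation=cv2.INTER_CUBIC)
    cv2.imwrite(f"pics/{n}14.png",im[:,:,::-1])
E
```

```text
t 11.85 p [ 0.5683 -0.2995  0.1343] F [-1.0817 -0.1232 -2.6651] gap 0.06964562695729618
q [-0.5731  0.6219  1.4771  0.0436  1.0492  0.9727]
R
 [[ 0.0153  0.9999  0.0034]
 [ 0.0351  0.0028 -0.9994]
 [-0.9993  0.0154 -0.0351]]
offset mm [ 1.9942 11.6856 -1.3914]
tilt deg 2.195839978842505 jaw yaw -89.80662522669591
roll 0.002835078913768217
```

View pics/side14.png

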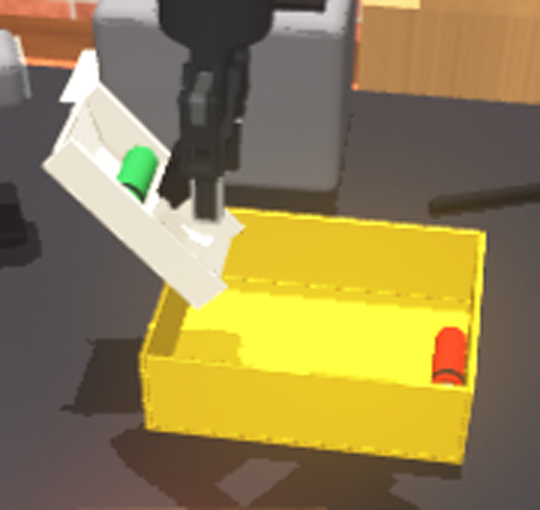

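View pics/top14.png

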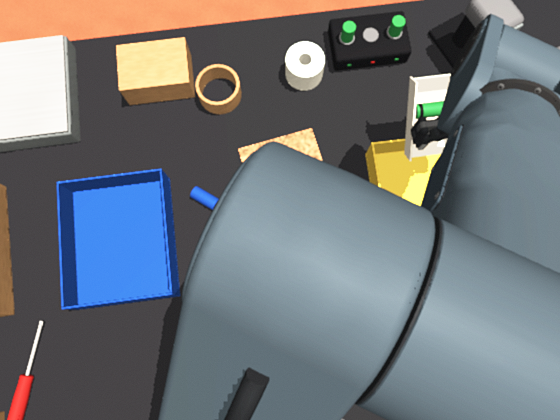

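Call:
move_arm(fingers=[0.3,0.3,0.3,0.3,0.3], offset=[[5,4,0],[7,12,0],[7,22,0],[7,31,0],[8,40,0]], roll=[0,0,0,0,0], grip_force=22)

```text
time_s: 12.45
ee_pos: [0.6069, -0.2995, 0.127]
ee_rot: [2.756, 1.533, 1.187]
force: [-2.9, -0.1, 3.2]
finger_gap: 0.0695
```

```bash
cat > look.py <<'E'
import sys
from h import *
off([float(a) for a in sys.argv[2:5]],float(sys.argv[5]))
im=vision.read_camera("side"); im=cv2.resize(im[20:190,190:370],None,fx=3,fy=3,interpolation=cv2.INTER_CUBIC)
cv2.imwrite(f"pics/side{sys.argv[1]}.png",im[:,:,::-1])
E
python3 look.py 15 .58 -.298 .1325 -90
```

```text
t 12.45 p [ 0.6069 -0.2995  0.127 ] F [-2.9047 -0.1479  3.1802] gap 0.06953403631685645
q [-0.542   0.6888  1.3753  0.0428  1.0839  1.0066]
R
 [[ 0.0143  0.9999  0.0023]
 [ 0.0355  0.0018 -0.9994]
 [-0.9993  0.0144 -0.0355]]
offset mm [ -5.8119 -26.8625  -1.7856]
tilt deg 2.193686578007943 jaw yaw -89.86748771947474
roll 0.0018025451746485994
```

View pics/side15.png

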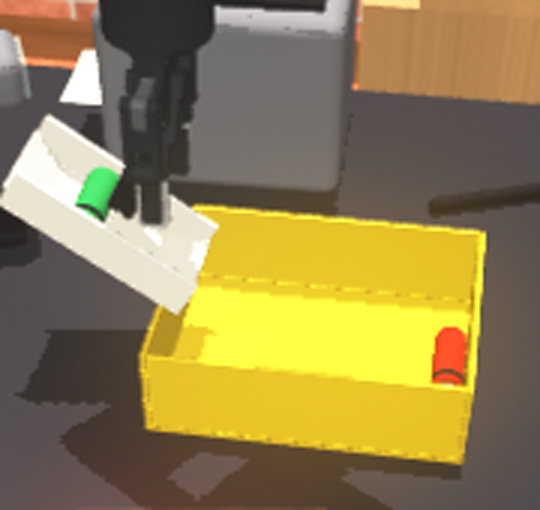

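It works: the dish is down to about 33°. Continuing the arc.

Call:
move_arm(fingers=[0.3,0.3,0.3,0.3,0.3], offset=[[2,8,0],[4,15,0],[7,22,0],[9,28,0],[11,32,0]], roll=[0,0,0,0,0])

```text
time_s: 13.0
ee_pos: [0.6397, -0.2994, 0.1172]
ee_rot: [2.679, 1.533, 1.111]
force: [-0.4, 0.9, 6.5]
finger_gap: 0.0691
```

```bash
python3 look.py 16 .58 -.298 .1325 -90
```

```text
t 13.0 p [ 0.6397 -0.2994  0.1172] F [-0.3517  0.902   6.5149] gap 0.06914504348599375
q [-0.5178  0.7497  1.2882  0.0424  1.1064  1.0313]
R
 [[ 0.0169  0.9999  0.0029]
 [ 0.034   0.0023 -0.9994]
 [-0.9993  0.0169 -0.034 ]]
offset mm [-16.2381 -59.4731  -2.044 ]
tilt deg 2.177261866682307 jaw yaw -89.83338268191895
roll 0.0023324410145322974
```

View pics/side16.png

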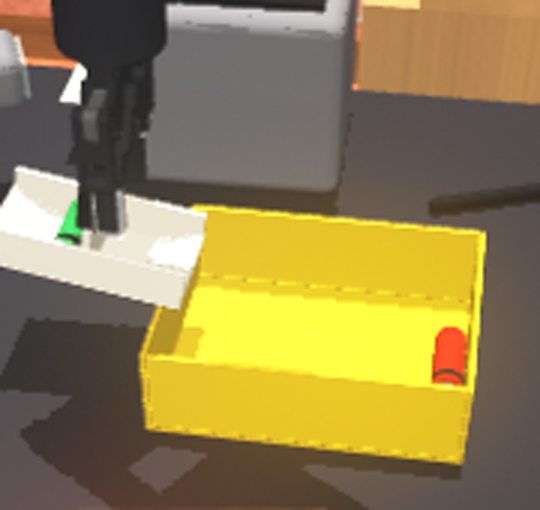

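Call:
move_arm(fingers=[0.3,0.3,0.3,0.3,0.3], offset=[[2,1,0],[4,2,0],[6,3,0],[7,4,0],[7,4,0]], roll=[0,0,0,0,0])

```text
time_s: 13.55
ee_pos: [0.6457, -0.2991, 0.1124]
ee_rot: [2.541, 1.531, 0.973]
force: [5.7, 4.4, 15.1]
finger_gap: 0.069
```

```bash
python3 look.py 17 .56 -.037 .2 -68.9
```

```text
t 13.55 p [ 0.6457 -0.2991  0.1124] F [ 5.7353  4.4102 15.1136] gap 0.068973621543421
q [-0.5138  0.7617  1.2782  0.0442  1.0988  1.0339]
R
 [[ 0.0222  0.9997  0.0034]
 [ 0.0326  0.0026 -0.9995]
 [-0.9992  0.0223 -0.0325]]
offset mm [ -80.8477  -83.0093 -265.0745]
tilt deg 2.260919104437279 jaw yaw -89.80704864193905
roll -0.36562422151066415
```

View pics/side17.png

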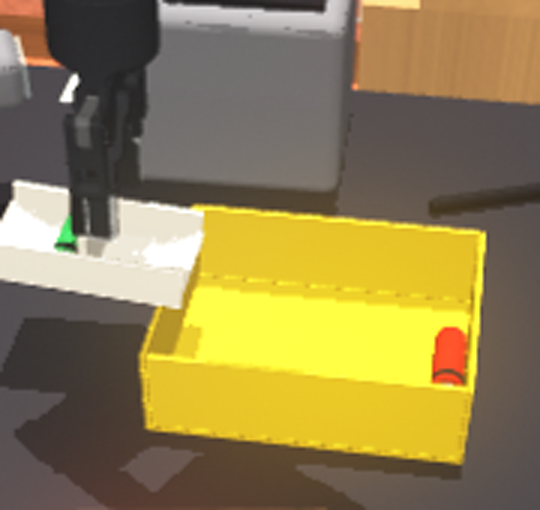

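Nearly level. Lifting off and returning to the mat. The grasp was at TCP (0.563, -0.037, 0.044), jaw yaw −68.9°.

Call:
move_arm(fingers=[0.3,0.3,0.3,0.3,0.3], offset=[[-10,0,0],[-30,0,-5],[-55,0,-20],[-75,-8,-40],[-85,-18,-65]], roll=[0,0,-0.03,-0.08,-0.13], grip_force=35)

```text
time_s: 14.1
ee_pos: [0.6235, -0.2369, 0.1977]
ee_rot: [2.563, 1.532, 1.126]
force: [0.4, 0.4, -2.5]
finger_gap: 0.0694
```

```bash
python3 look.py 18 .563 -.037 .19 -68.9
```

```text
t 14.1 p [ 0.6235 -0.2369  0.1977] F [ 0.4157  0.4254 -2.4782] gap 0.06937853753022148
q [-0.4482  0.5946  1.3554  0.0413  1.1919  0.9738]
R
 [[ 0.0165  0.9909  0.1334]
 [ 0.0346  0.1328 -0.9905]
 [-0.9993  0.021  -0.0321]]
offset mm [  13.6537  -33.5658 -205.8474]
tilt deg 2.1960649823189473 jaw yaw -82.33079246062815
roll -0.23511472974115535
```

View pics/side18.png

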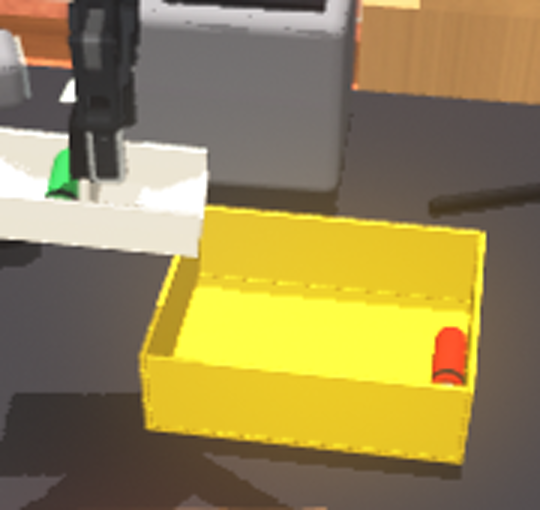

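Call:
move_arm(fingers=[0.3,0.3,0.3,0.3,0.3], offset=[[2,-6,-40],[5,-13,-82],[9,-21,-128],[12,-28,-172],[14,-34,-205]], roll=[-0.05,-0.1,-0.15,-0.2,-0.235])

```text
time_s: 14.65
ee_pos: [0.5616, -0.0355, 0.1881]
ee_rot: [2.408, 1.532, 1.207]
force: [0.6, 0.2, -2.0]
finger_gap: 0.0692
```

```bash
python3 - <<'E'
from h import *
off([.563,-.037,.06],-68.9)
im=vision.read_camera("side"); cv2.imwrite("pics/side19.png",im[:,:,::-1])
E
```

```text
t 14.65 p [ 0.5616 -0.0355  0.1881] F [ 0.613   0.2159 -1.975 ] gap 0.06924223379970985
q [-0.1638  0.4165  1.6706  0.0437  1.0472  1.0156]
R
 [[ 0.0137  0.9322  0.3616]
 [ 0.0361  0.3609 -0.9319]
 [-0.9993  0.0258 -0.0287]]
offset mm [127.9723  -2.5085   5.6009]
tilt deg 2.2134912100744324 jaw yaw -68.79307176313002
roll 0.0011239850050592981
```

View pics/side19.png

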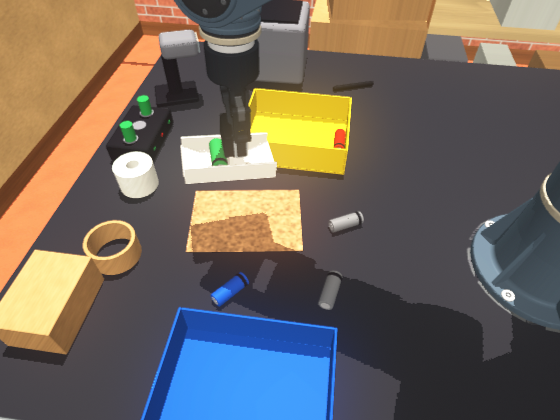

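```bash
python3 - <<'E'
import cv2, numpy as np
a=cv2.imread("pics/side5.png")[70:200,170:300]; b=cv2.imread("pics/side19.png")[70:200,170:300]
cv2.imwrite("pics/cmp.png",cv2.resize(np.hstack([a,b]),None,fx=3,fy=3,interpolation=cv2.INTER_CUBIC))
E
```

```text
(no output)
```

View pics/cmp.png

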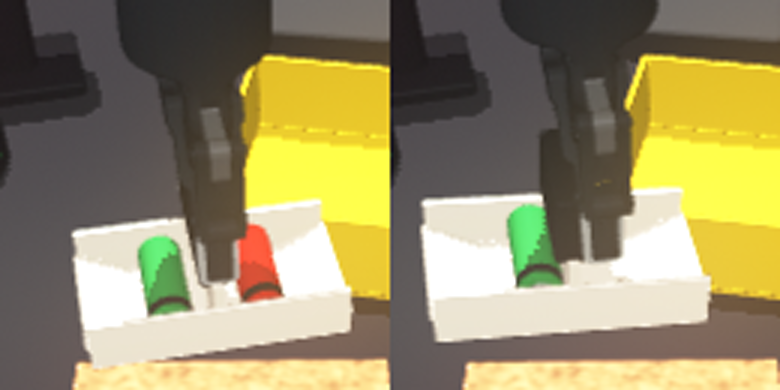

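Comparing the grip before and after: the handle has slid about 15 mm toward the green side in the pads but is still held, and green is in place. I'll lower it gently, shifted to compensate.

Call:
move_arm(fingers=[0.3,0.3,0.3,0.3,0.3], offset=[[15,-4,1],[40,-8,2],[68,-12,3],[92,-15,4],[108,-16,5]], roll=[0,0,0,0,0])

```text
time_s: 15.2
ee_pos: [0.5502, -0.0443, 0.078]
ee_rot: [2.446, 1.533, 1.242]
force: [-0.0, -0.4, -1.4]
finger_gap: 0.0693
```

```bash
python3 - <<'E'
from h import *
off([.547,-.043,.045],-68.9)
im=vision.read_camera("side"); cv2.imwrite("pics/side20.png",cv2.resize(im[120:260,180:310,::-1],None,fx=4,fy=4,interpolation=cv2.INTER_CUBIC))
E
```

```text
t 15.2 p [ 0.5502 -0.0443  0.078 ] F [-0.0206 -0.4256 -1.3804] gap 0.06933087967857474
q [-0.1828  0.5555  1.7714  0.0521  0.8098  0.9852]
R
 [[ 0.0123  0.9333  0.3589]
 [ 0.0361  0.3583 -0.9329]
 [-0.9993  0.0244 -0.0292]]
offset mm [33.0175 -3.3027 -1.3484]
tilt deg 2.1833247902206367 jaw yaw -68.95638302408406
roll -0.0016988917389221183
```

View pics/side20.png

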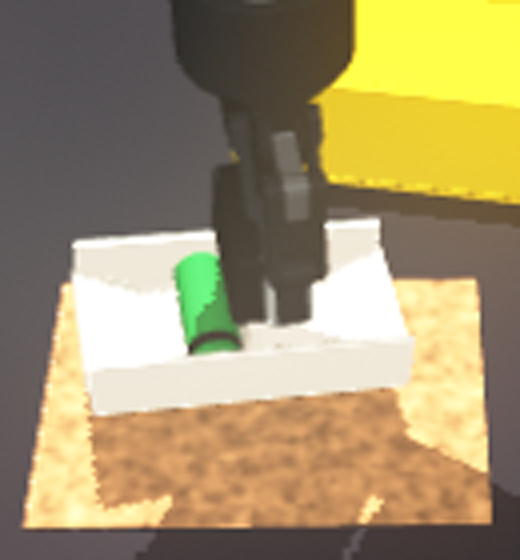

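Call:
move_arm(fingers=[0.3,0.3,0.3,0.3,0.3], offset=[[5,0,0],[10,0,0],[15,0,0],[20,0,0],[24,0,0]], roll=[0,0,0,0,0])

```text
time_s: 15.75
ee_pos: [0.5514, -0.0433, 0.0557]
ee_rot: [2.388, 1.532, 1.184]
force: [0.9, 0.3, -2.7]
finger_gap: 0.0693
```

```bash
python3 - <<'E'
from h import *
off([.547,-.043,.045],-68.9)
im=vision.read_camera("side"); cv2.imwrite("pics/side21.png",cv2.resize(im[120:260,180:310,::-1],None,fx=4,fy=4,interpolation=cv2.INTER_CUBIC))
E
```

```text
t 15.75 p [ 0.5514 -0.0433  0.0557] F [ 0.908   0.2593 -2.6592] gap 0.06934395161699525
q [-0.1808  0.593   1.7779  0.0546  0.7636  0.9836]
R
 [[ 0.0145  0.9332  0.3592]
 [ 0.0357  0.3585 -0.9328]
 [-0.9993  0.0264 -0.0281]]
offset mm [10.5959 -4.2536 -1.5981]
tilt deg 2.2077301311363198 jaw yaw -68.94116719393159
roll -0.0014596166180036911
```

View pics/side21.png

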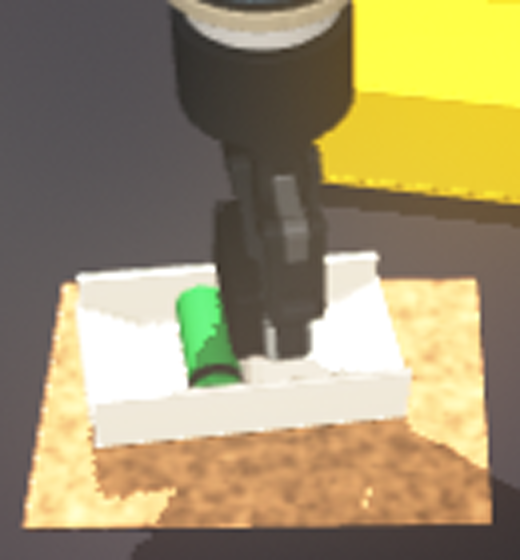

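Call:
move_arm(fingers=[0.3,0.3,0.3,0.3,0.3], offset=[[3,0,0],[6,0,0],[9,0,0],[11,0,0],[12,0,0]], roll=[0,0,0,0,0])

```text
time_s: 16.3
ee_pos: [0.5538, -0.0425, 0.0454]
ee_rot: [2.273, 1.53, 1.069]
force: [5.2, 8.1, 15.0]
finger_gap: 0.0696
```

```bash
python3 - <<'E'
from h import *
off([.547,-.043,.045],-68.9)
im=vision.read_camera("side"); cv2.imwrite("pics/side22.png",cv2.resize(im[120:260,180:310,::-1],None,fx=4,fy=4,interpolation=cv2.INTER_CUBIC))
E
```

```text
t 16.3 p [ 0.5538 -0.0425  0.0454] F [ 5.2057  8.1304 15.0116] gap 0.06964984823693725
q [-0.179   0.6116  1.7781  0.0574  0.7398  0.9825]
R
 [[ 0.0196  0.9331  0.3592]
 [ 0.0358  0.3584 -0.9329]
 [-0.9992  0.0312 -0.0263]]
offset mm [ 0.2656 -6.5357 -1.9826]
tilt deg 2.3378480317832744 jaw yaw -68.94203715555426
roll -0.0015545474097105822
```

View pics/side22.png

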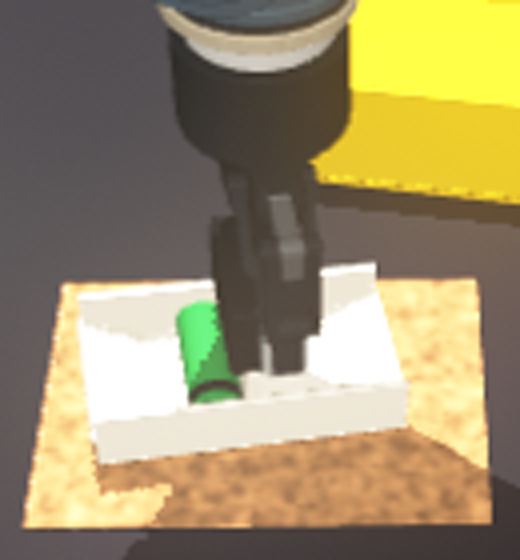

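Call:
move_arm(fingers=[0.3,0.3,0.3,0.3,0.3], offset=[[0,0,0],[1,0,0],[2,0,0],[2,0,0],[2,0,0]], roll=[0,0,0,0,0], grip_force=20)

```text
time_s: 16.85
ee_pos: [0.5547, -0.0425, 0.0441]
ee_rot: [2.222, 1.529, 1.019]
force: [7.1, 7.8, 14.8]
finger_gap: 0.0697
```

```bash
python3 - <<'E'
from h import *
off([.547,-.043,.045],-68.9)
im=vision.read_camera("side"); cv2.imwrite("pics/side23.png",cv2.resize(im[120:260,180:310,::-1],None,fx=4,fy=4,interpolation=cv2.INTER_CUBIC))
E
```

```text
t 16.85 p [ 0.5547 -0.0425  0.0441] F [ 7.0743  7.8025 14.8413] gap 0.06974496983590495
q [-0.1786  0.6142  1.7776  0.0578  0.7355  0.9822]
R
 [[ 0.0218  0.9329  0.3594]
 [ 0.0355  0.3586 -0.9328]
 [-0.9991  0.0331 -0.0252]]
offset mm [-1.0436 -7.3788 -2.2866]
tilt deg 2.3868038082773797 jaw yaw -68.92831389551345
roll -0.0013307348142338876
```

View pics/side23.png

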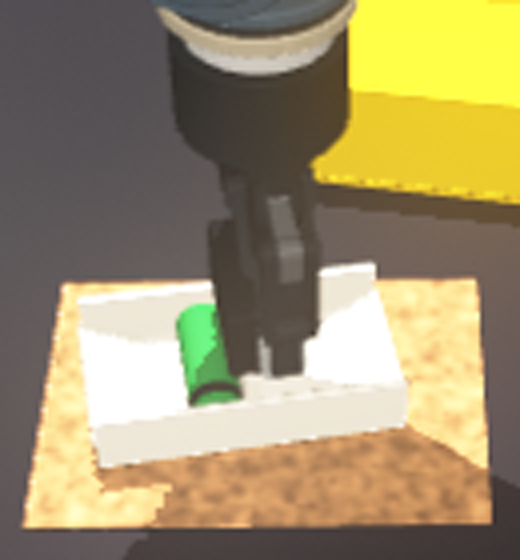

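On the mat, nearly flat. Opening the fingers.

Call:
move_arm(fingers=[0.85,0.9,1,1,1], offset=[[0,0,0],[0,0,0],[0,0,0],[0,0,0],[0,0,0]], roll=[0,0,0,0,0])

```text
time_s: 17.4
ee_pos: [0.5513, -0.0429, 0.0416]
ee_rot: [2.407, 1.532, 1.203]
force: [0.3, 0.5, -0.0]
finger_gap: 0.0856
```

```bash
python3 - <<'E'
from h import *
off([.547,-.043,.045],-68.9)
im=vision.read_camera("side"); cv2.imwrite("pics/side24.png",cv2.resize(im[120:260,180:310,::-1],None,fx=4,fy=4,interpolation=cv2.INTER_CUBIC))
E
```

```text
t 17.4 p [ 0.5513 -0.0429  0.0416] F [ 0.3053  0.4614 -0.0331] gap 0.08558885137000731
q [-0.18    0.6169  1.7814  0.0561  0.7369  0.9823]
R
 [[ 0.0138  0.9332  0.359 ]
 [ 0.0358  0.3584 -0.9329]
 [-0.9993  0.0257 -0.0285]]
offset mm [-3.4612 -3.973  -1.5849]
tilt deg 2.1977820137415334 jaw yaw -68.9498768174492
roll -0.0016027253194088823
```

View pics/side24.png

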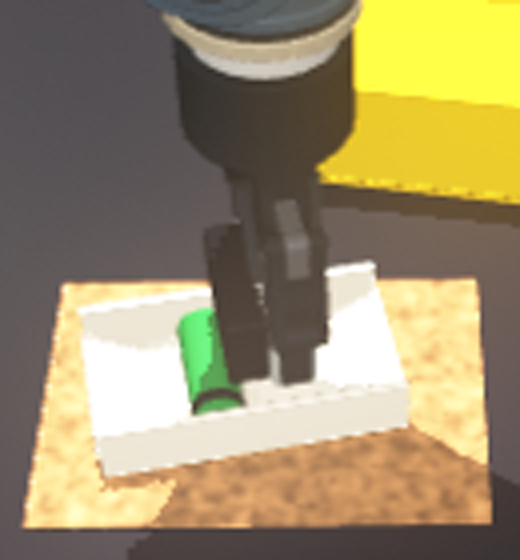

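Released and settled flat, with zero force. Retracting straight up.

Call:
move_arm(fingers=[1,1,1,1,1], offset=[[-15,0,0],[-40,0,0],[-80,0,0],[-120,0,0],[-160,0,0]], roll=[0,0,0,0,0])

```text
time_s: 17.95
ee_pos: [0.5489, -0.0487, 0.2044]
ee_rot: [2.379, 1.532, 1.175]
force: [0.7, 0.2, -0.2]
finger_gap: 0.0856
```

Call:
move_arm(fingers=[1,1,1,1,1], offset=[[-20,-15,-30],[-40,-30,-60],[-60,-50,-100],[-80,-70,-140],[-80,-80,-180]], roll=[0,0,0,0,0])

```text
time_s: 18.45
ee_pos: [0.4077, 0.0884, 0.2878]
ee_rot: [2.289, 1.53, 1.085]
force: [0.8, 0.3, -0.4]
finger_gap: 0.0856
```

Call:
move_arm(fingers=[1,1,1,1,1], offset=[[0,-10,-40],[0,-20,-80],[0,-30,-120],[0,-35,-150],[0,-35,-160]], roll=[0,0,0,0,0])

```text
time_s: 18.95
ee_pos: [0.3171, 0.226, 0.2893]
ee_rot: [2.378, 1.531, 1.177]
force: [-0.0, -0.8, 0.4]
finger_gap: 0.0858
```

```bash
python3 - <<'E'
from h import *
st()
for n in ("side","top"):
    im=vision.read_camera(n); cv2.imwrite(f"pics/{n}25.png",im[:,:,::-1])
E
```

```text
t 18.95 p [0.3171 0.226  0.2893] F [-0.0277 -0.7767  0.4053] gap 0.08581008686856229
q [ 0.4821 -0.037   1.9662  0.0274  1.1821  1.6732]
R
 [[ 0.0152  0.9322  0.3615]
 [ 0.0366  0.3608 -0.9319]
 [-0.9992  0.0274 -0.0286]]
```

View pics/side25.png

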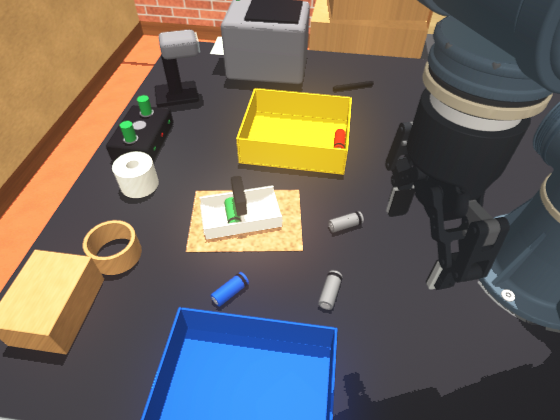

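View pics/top25.png

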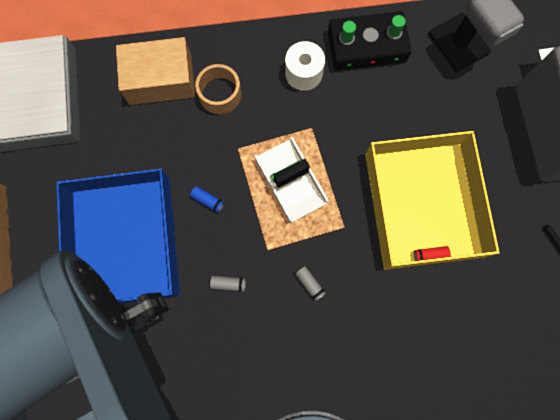

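The dish is flat on the mat (side 240,213; its handle in the top view is at about (291,173), against (290,177) at the start, so under 10 mm off). Green is in it, red is in the yellow tub at top (432,254), and the arm is clear. Handing in.

```bash
python3 -c "
from cell import ticket,sense
ticket.job_done(); print(sense()['time_s'])"
```

```text
the job is handed in; nothing more can be done
the job is handed in; nothing more can be done
```

The job is handed in: the red cell is in the yellow tub, and the dish is back on the mat with the green cell still in it. No verdict was reported.

- **How I tipped it:** the moves only allow roll about the tool's axis, so the arm could not tilt the dish itself. I gripped the handle by its 70 mm ends instead of across the 20 mm, so the dish could swivel between the pads. Pushing its red end against the tub's inner wall tipped it to about 48°. Backing away from the wall dropped the red cell inside. I then levelled the dish on the opposite rim, put it back on the mat and let go.
- **Last checks:** in the final pictures, taken at about 19 s of the 72 s allowed:
  - The red cell is on the tub floor.
  - The green cell is in its section.
  - The dish looks flat on the mat, with its handle less than about 10 mm from where it started.
  - The open gripper is well clear, with no contact force. The largest force I read during the work was about 18 N.
- **What was off:**
  - The handle slid about 15–20 mm in the pads during levelling. I allowed for that when setting the dish down.
  - An early test at the edge of the arm's reach left the tool tilted by about 2° throughout, with no visible effect on the result.
  - I judged the dish's final level by eye from the pictures and did not measure it.

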